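# Fit the comb that spans the gel tray

### The job

Pick out of the sloping stand the one gel comb whose spine rests on both walls of the red casting tray while its teeth go down between them, and set it across the tray, upright, with its spine fully down in the pair of notches. Leave it there and let go; leave the other combs in the stand and do not disturb the other things on the bench.

Things in the scene. Friction and masses are not known exactly. Their poses are not given: they have to be found in the camera images.
- comb_a: White gel comb, 30 to 65 g: spine bar on top (10 thick, 24 tall, z 30 to 54), toothed blade centred below it (6 thick, 30 deep). Origin: middle of the blade's lower edge; z up from teeth to spine, y along the spine, x through the thickness. Starts in any bay of the stand; comes out along its own z. Spine 98 mm long, blade 72 wide.
- comb_b: White gel comb, 30 to 65 g: spine bar on top (10 thick, 24 tall, z 30 to 54), toothed blade centred below it (6 thick, 30 deep). Origin: middle of the blade's lower edge; z up from teeth to spine, y along the spine, x through the thickness. Starts in any bay of the stand; comes out along its own z. Spine 122 mm long, blade 96 wide.
- comb_c: White gel comb, 30 to 65 g: spine bar on top (10 thick, 24 tall, z 30 to 54), toothed blade centred below it (6 thick, 30 deep). Origin: middle of the blade's lower edge; z up from teeth to spine, y along the spine, x through the thickness. Starts in any bay of the stand; comes out along its own z. Spine 146 mm long, blade 120 wide.
- stand: Fixed grey comb stand, base 290 (x) by 150 by 8 mm, origin under its centre. Three bays at x = -90, 0, +90, one comb in each (which varies), spine along y, leaning 30 degrees from upright, spine towards the stand's -x (so towards the robot's left, +y). Combs are 78 apart square to their faces. See stand_bay for one bay.
- stand_bay (a point): Middle bay: its comb's origin lies here, 55 above the table, on a ledge with a lip 4 high (axes as the stand's; the other bays are alike, 90 mm before and behind). The spine's lower side lies on two ribs at y = -32 and +32, each 10 wide, ending 6 mm below the spine's top edge: 54 mm free between them for a finger.
- tray: Fixed red casting tray on a grey base 190 (x) by 150 by 12 mm; origin under the base's centre, z up. Two walls along x, 160 long, 5 thick, 104 apart inside (114 outside), tops at z = 60; floor at z = 17; grey end plates at x = -77.5 and +77.5, tops at z = 47. Each wall has one notch 20 wide, 10 deep (bottom at z = 50), centred at x = +35.
- tray_seat (a point): Point midway between the tray's two notches, at the height of their bottoms (tray x = +35, y = 0, z = 50 mm); axes as the tray's. A fitted comb has its spine along the tray's y and its origin 30 mm below this point.
- flask: Loose conical glass flask, 64 mm wide, 92 tall, origin under its centre.
- jar: Loose glass jar with steel cap, 68 mm wide, 100 tall, origin under its centre.
- tip_box: Loose blue pipette-tip box, 75 by 55 by 57 tall, origin under its centre.
- petri_dish: Loose clear dish, 60 mm wide, 14 tall, origin under its centre.
- timer: Loose orange bench timer, 30 by 60 by 55 tall, origin under its centre.
- marker: Loose pen lying along its own x, 130 long, 13 thick, origin under its middle.
Things that resemble listed ones, but are neither listed nor needed, are in the scene too. Leave any turquoise look-alike of the comb_b alone.

How it is judged:
By the outcome, as a careful person would: the job done as asked, in the order asked, and still so for the second after the job is handed in, with the robot touching nothing.
It also fails if it takes over 38 s, if anything falls off the work surface, if the arm or the gripper's body presses on something with over 40 N, if the wrist force passes 120 N, or if a joint passes its speed limit or range.

### The arm

A 6-joint arm with a two-finger parallel gripper is mounted at the origin on the work surface. World frame = base frame: x ahead of the robot, y to its left, z up, the work surface at z = 0. Lengths are in m, angles in degrees, forces in N, time in s.
With the tool pointing down it reaches from about 0.25 to 0.725 m from the base axis. Payload 9.7 kg.
Tool frame: the origin (TCP) lies on the centre line of the jaws, within the pads' length; the fingertips stand 14 mm ahead of it and the grasp point (between the pads) lies 5 mm behind it; z points along the fingers, y is the line along which they close (so a half turn about z gives the same grasp; the last joint's range is limited). The gripper opens to 85 mm and grips with 20 to 120 N. Pads are 22 mm wide; open, the fingers measure 114 mm over their backs; the gripper's body (76 mm by 85 mm) begins 54 mm behind the grasp point. The pads swing forward as they close: fully open they stand 13 mm farther back than shut.
Start: joints at [77.063, 4.979, 10.078, 95.1, 0, 90], TCP at [0.123, 0.536, 0.221] pointing down, gripper open.
Joint ranges: [-179.16, 179.16], [-48.56, 103.87], [-65.8, 70.77], [-126.05, 130.52], [-82.76, 87.17], [-180, 180]. Speed limits (degrees/s): [127.2, 127.2, 147.25, 180, 180, 180].

### API

Orientations are given as [roll, pitch, yaw] about the fixed x, y, z axes, in that order (R = Rz(yaw) Ry(pitch) Rx(roll)).
In Python, from workcell import bot, camera, get_calibration, ticket gives the robot as it stands. The module is installed in compiled form; this text tells all that it offers.
- The arm moves only by the tool send_rows, never from a script. Its arguments are lists of equal length, an entry for each row: "linear": the shift along the tool's x, y, z in m, a list of three; "twist": the turn, a rotation vector about the tool's x, y, z in units of 10 degrees (1.0 is 10 degrees), a list of three; "gripper": the opening in per cent of the stroke, from 0 (shut) to 100 (fully open). In form: {"linear": [[x, y, z], ...], "twist": [[wx, wy, wz], ...], "gripper": [gripper, ...]}. A call has 1 to 8 rows; each row shifts and turns the commanded pose from where the row before left it, along the tool's axes as they then stand; what a row does not reach is not made up. A row lasts 1/8 s, in which the tool goes at most 62.5 mm and 10.7 degrees, less where a joint would pass 70% of its speed; a pose out of reach is approached as far as the arm can. A call with a gripper value outside its range is refused whole. The fingers move at their own pace and stop on an object; "grip_force" is the grip in N (left out, the last holds). Time passes only in rows, so rows that do not move let the fingers close. It gives the time, the measured TCP pose, the force, the opening and the grip force at its end, in the units of the state.
- bot.get_obs(): the state, without advancing time (a new reading comes with each control period).
- camera(name): name is "scene" or "top" or "wrist"; returns the picture (480x640x3 uint8, red, green, blue); there is no depth.
- get_calibration(name): a dict with "fx", "fy", "cx", "cy" (pixels), "k1" (the pictures are not rectified: a ray, as slopes to the right and down, at radius r is drawn at 1 + k1 r^2 times it, then the intrinsics apply), "origin" and "orientation" of the camera in the world; the wrist camera has in their place "hand_eye" (4x4, takes a point from camera to tool coordinates, whose origin is the TCP and whose axes are the flange's). Camera axes: x right, y down, z forward; pixel columns grow to the right and rows downward; lengths in m; the calibration is good to about 2 mm. A picture is of the moment at which its call begins: read the wrist's pose just before it. get_calibration takes no time and is no camera call.
- ticket.job_done(): hands the job in; it is judged then, once.
The state is a dict: "time": time; "q": joint angles; "qd": joint speeds; "joint_efforts": joint torques, N m; "ee_pos": TCP position; "tcp_rot": TCP orientation; "wrist_force": force on the tool from outside, world axes, zero at the start; "torque": the same for the moment, N m; "opening": finger opening in m; "grasp_force": force on a finger pad.
Only numpy, scipy, OpenCV 4.12 (cv2) and the standard library are available. Lean on these libraries where they do the work, as an engineer would, in place of code of your own. Each camera call takes 0.05 s, during which the arm holds its last target. There are 200 camera calls.

## Working session

There is one attempt and no reset: what is moved stays moved. The work goes in short steps, Python scripts to look and compute and a tool call to move; the robot and the scene stay as the last step left them, time stands still between calls to the robot, and variables do not carry over. Pictures are saved under pics/ and viewed, at most 10 in all, crops included, and the job is handed in when it is done.

Besides the shell and the picture viewer there is one more tool, called after "Emit:" as a command line: name --argument value ..., lists and objects as JSON in quotes. send_rows: Moves the arm, as the interface text tells. Its arguments: {"type":"object","properties":{"linear":{"type":"array"},"twist":{"type":"array"},"gripper":{"type":"array"},"grip_force":{"type":"number"}},"required":["linear","twist","gripper"]}

```bash
mkdir -p pics
python3 - <<'E'
from workcell import bot,camera,get_calibration
import cv2
for n in("scene","top"):
    print(n,get_calibration(n)); cv2.imwrite(f"pics/{n}0.png",camera(n)[:,:,::-1])
print(get_calibration("wrist")); o=bot.get_obs(); print(o)
E
```

```text
scene {'fx': 578.1604839651461, 'fy': 578.1604839651461, 'cx': 323.62464800879474, 'cy': 245.0166759570755, 'k1': 0.06407590319926407, 'origin': array([1.82899014, 0.66075241, 1.01219524]), 'orientation': array([-124.36610587,    0.38501519,  114.53832989])}
top {'fx': 604.5806294415501, 'fy': 604.5806294415501, 'cx': 317.96988621203593, 'cy': 243.73613033387716, 'k1': 0.02315133516299069, 'origin': array([0.29882033, 0.08584976, 1.58263295]), 'orientation': array([-169.81724807,   -0.47947261,  -90.48771453])}
{'fx': 425.99316549066106, 'fy': 425.99316549066106, 'cx': 321.3238622093571, 'cy': 247.95688044729928, 'k1': 0.03388491461897004, 'hand_eye': array([[ 5.32405022e-04, -9.53219048e-01, -3.02279940e-01,
         7.81929710e-02],
       [ 9.99999400e-01,  2.18011981e-04,  1.07381102e-03,
        -1.11016901e-03],
       [-9.57676466e-04, -3.02280330e-01,  9.53218592e-01,
        -1.51148049e-01],
       [ 0.00000000e+00,  0.00000000e+00,  0.00000000e+00,
         1.00000000e+00]])}
{'time': 0.1, 'q': array([7.70613336e+01, 5.00787351e+00, 1.00382086e+01, 9.50998091e+01,
       9.18990953e-04, 9.00009246e+01]), 'qd': array([ 0.00249609, -0.00404727,  0.11248537,  0.09300998,  0.07214911,
        0.00942293]), 'joint_efforts': array([-3.65412998e-04, -5.21563053e+01,  4.65652728e+01,  1.59617420e-02,
       -3.78838729e-05, -7.65715299e-06]), 'ee_pos': array([0.12309449, 0.53581807, 0.22084766]), 'tcp_rot': array([-1.79930526e+02, -9.17869098e-04,  1.67060408e+02]), 'wrist_force': array([-0.5063151 , -0.76694121, -0.11342442]), 'torque': array([ 0.00827724,  0.01652986, -0.01466832]), 'grasp_force': 0.0, 'opening': 0.08542807663824743}
```

View pics/top0.png

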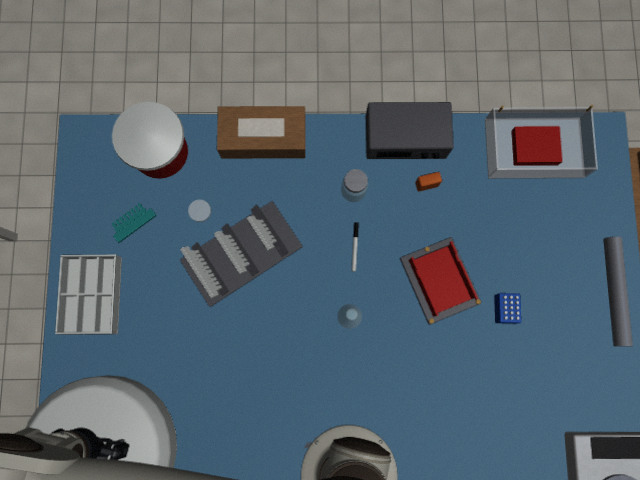

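View pics/scene0.png

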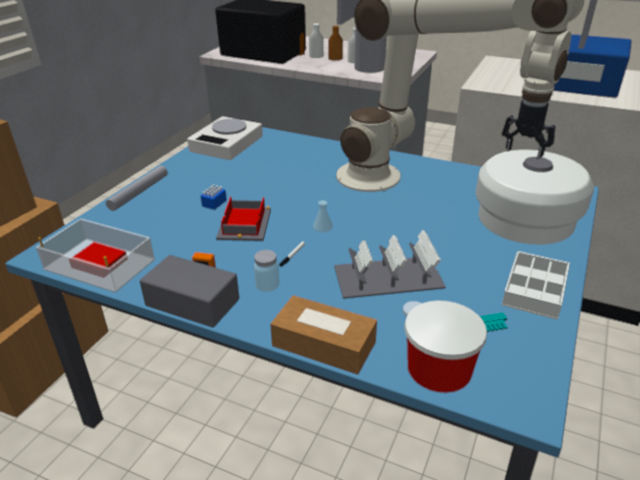

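The top view shows the stand around (241,253) and the tray at (440,280). The comb I need is comb_b: its 122 mm spine is longer than the 114 mm across the walls, and its 96 mm blade fits inside the 104 mm gap. It looks like the one in the middle bay (232,252). I'll enlarge this area and measure.

```bash
cat > h.py <<'E'
import numpy as np,cv2
from scipy.spatial.transform import Rotation as R
from workcell import bot,camera,get_calibration
def cam(n,obs=None):
    c=get_calibration(n)
    if n=="wrist":
        T=np.eye(4);T[:3,:3]=R.from_euler('xyz',obs['tcp_rot'],degrees=True).as_matrix();T[:3,3]=obs['ee_pos'];T=T@c['hand_eye']
        return c,T[:3,3],T[:3,:3]
    return c,np.array(c['origin']),R.from_euler('xyz',c['orientation'],degrees=True).as_matrix()
def ray(C,uv):
    c,o,M=C;K=np.array([[c['fx'],0,c['cx']],[0,c['fy'],c['cy']],[0,0,1]])
    p=cv2.undistortPoints(np.array(uv,float).reshape(-1,1,2),K,np.array([c['k1'],0,0,0,0.]))[:,0]
    return o,np.c_[p,np.ones(len(p))]@M.T
def onz(C,uv,z):
    o,d=ray(C,uv);return o+d*((z-o[2])/d[:,2])[:,None]
def proj(C,P):
    c,o,M=C;q=(np.atleast_2d(P)-o)@M;s=q[:,:2]/q[:,2:];s=s*(1+c['k1']*(s**2).sum(1))[:,None]
    return s*[c['fx'],c['fy']]+[c['cx'],c['cy']]
E
python3 - <<'E'
from h import *
im=cv2.imread("pics/top0.png");C=cam("top")
cv2.imwrite("pics/crop1.png",cv2.resize(im[190:340,170:310],None,fx=4,fy=4,interpolation=cv2.INTER_CUBIC))
h=cv2.cvtColor(im,cv2.COLOR_BGR2HSV)
m=cv2.inRange(h,(0,0,140),(180,60,255));m[:,:175]=0;m[:195]=0;m[310:]=0;m[:,285:]=0
for c in cv2.findContours(m,0,1)[0]:
    if cv2.contourArea(c)>100:
        b=cv2.boxPoints(cv2.minAreaRect(c));P=onz(C,b,.085);print(cv2.minAreaRect(c),np.linalg.norm(P-np.roll(P,1,0),axis=1).round(3),P.mean(0).round(3))
# tray base
t=cv2.inRange(im[230:330,395:485],(0,0,0),(255,255,255))
hs=h[230:330,395:485];t=cv2.bitwise_not(cv2.inRange(hs,(95,100,60),(115,255,255)))
t=cv2.morphologyEx(t,cv2.MORPH_OPEN,np.ones((5,5)))
c=max(cv2.findContours(t,0,1)[0],key=cv2.contourArea);r=cv2.minAreaRect(c);b=cv2.boxPoints(r)+[395,230];P=onz(C,b,.012);print(r,b,P.round(3),P.mean(0).round(3),np.linalg.norm(P-np.roll(P,1,0),axis=1))
E
```

```text
((198.5, 210.0), (20.0, 21.0), 90.0) [0.052 0.053 0.052 0.053] [0.657 0.373 0.085]
((45.25202941894531, 50.10696792602539), (74.57315826416016, 57.775291442871094), 66.66596221923828) [[398.95818996 257.31215286]
 [452.00811386 234.42787552]
 [481.54586792 302.90177917]
 [428.49594498 325.78605652]] [[ 0.543 -0.142  0.012]
 [ 0.603 -0.285  0.012]
 [ 0.422 -0.353  0.012]
 [ 0.364 -0.213  0.012]] [ 0.483 -0.248  0.012] [0.19239729 0.15475432 0.19379871 0.15157736]
```

View pics/crop1.png

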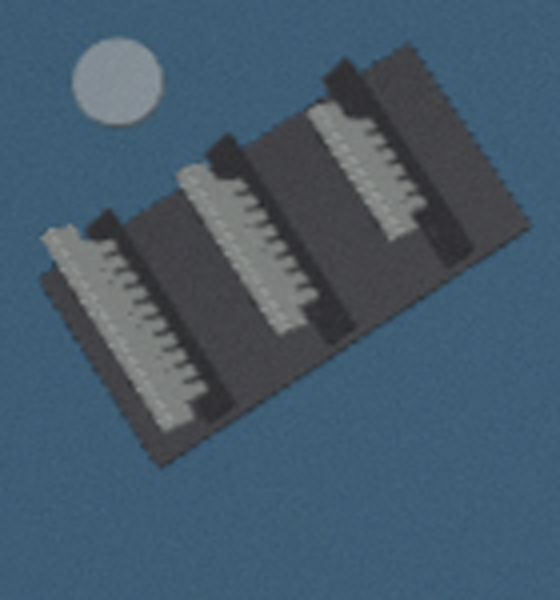

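The measured length ratios (38.7 : 47 : 57 px) match 98 : 122 : 146, so comb_b is in the middle bay. I'll plan a tilted pre-grasp pose 100 mm back along the comb's axis, which also makes a good viewpoint.

```bash
cat >> h.py <<'E'
def plan(p1,R1,n,o=None,start=None):
    o=o or bot.get_obs();p0=np.array(o['ee_pos']);R0=R.from_euler('xyz',o['tcp_rot'],degrees=True)
    if start: p0,R0=start
    rv=(R0.inv()*R1).as_rotvec();print("rot deg",np.degrees(np.linalg.norm(rv)),"dist",np.linalg.norm(p1-p0))
    s=R.from_rotvec(rv/n);d=(p1-p0)/n
    for i in range(n):
        print((R0*R.from_rotvec(rv*i/n)).inv().apply(d).round(4).tolist(),(np.degrees(rv)/n/10).round(3).tolist())
def combR(a):  # comb axes, a = stand x heading rad
    x=np.array([np.cos(a),np.sin(a),0]);y=np.array([-np.sin(a),np.cos(a),0]);z=np.array([0,0,1.])
    return x,y,z,np.cos(np.pi/6)*x+.5*z,-.5*x+np.cos(np.pi/6)*z
def toolR(xc,yc,zc): return R.from_matrix(np.c_[yc,xc,-zc])
E
python3 - <<'E'
from h import *
C=cam("top")
P=onz(C,np.array([(42,278),(408,44),(530,226),(160,467)])/4+[170-.375,190-.375],.008)
print(np.linalg.norm(P-np.roll(P,1,0),axis=1).round(3))
d=P[1]-P[0]+P[2]-P[3];a=np.arctan2(d[1],d[0]);c=P.mean(0);print("stand",c,np.degrees(a))
x,y,z,xc,yc_=0,0,0,0,0
x,y,z,xc,zc=combR(a);O=np.r_[c[:2],.055]
# top edge of the middle comb (highest line): ends from the crop
E_=onz(C,np.array([(180,172),(280,332)])/4+[170-.375,190-.375],.055+.054*.866)
print("ends",E_,"pred",O+.054*zc-.005*xc+.061*y,O+.054*zc-.005*xc-.061*y)
p=O+(.037+.10)*zc;print("pre",p)
plan(p,toolR(xc,y,zc),20)
E
```

```text
[0.148 0.286 0.148 0.287]
stand [0.55918349 0.27266187 0.008     ] -56.81861981603616
ends [[0.59463609 0.32845109 0.101764  ]
 [0.4937462  0.26483349 0.101764  ]] pred [0.59309026 0.33226815 0.09926537] [0.49098331 0.26549861 0.09926537]
pre [0.52169403 0.32999242 0.17364548]
rot deg 135.54411463959687 dist 0.4510807447326859
[-0.0217, -0.0056, 0.0024] [-0.074, -0.174, 0.651]
[-0.0221, -0.0031, 0.003] [-0.074, -0.174, 0.651]
[-0.0223, -0.0006, 0.0036] [-0.074, -0.174, 0.651]
[-0.0221, 0.0018, 0.0043] [-0.074, -0.174, 0.651]
[-0.0216, 0.0043, 0.005] [-0.074, -0.174, 0.651]
[-0.0208, 0.0066, 0.0057] [-0.074, -0.174, 0.651]
[-0.0197, 0.0088, 0.0064] [-0.074, -0.174, 0.651]
[-0.0184, 0.0109, 0.0072] [-0.074, -0.174, 0.651]
[-0.0168, 0.0128, 0.0078] [-0.074, -0.174, 0.651]
[-0.015, 0.0145, 0.0085] [-0.074, -0.174, 0.651]
[-0.013, 0.016, 0.0091] [-0.074, -0.174, 0.651]
[-0.0108, 0.0172, 0.0097] [-0.074, -0.174, 0.651]
[-0.0085, 0.0182, 0.0102] [-0.074, -0.174, 0.651]
[-0.0061, 0.0189, 0.0107] [-0.074, -0.174, 0.651]
[-0.0036, 0.0193, 0.0111] [-0.074, -0.174, 0.651]
[-0.0011, 0.0194, 0.0114] [-0.074, -0.174, 0.651]
[0.0015, 0.0193, 0.0117] [-0.074, -0.174, 0.651]
[0.004, 0.0188, 0.0118] [-0.074, -0.174, 0.651]
[0.0065, 0.018, 0.0119] [-0.074, -0.174, 0.651]
[0.0088, 0.017, 0.0119] [-0.074, -0.174, 0.651]
```

Emit:
send_rows --linear '[[-0.022,-0.006,-0.006],[-0.022,-0.003,-0.006],[-0.022,-0.001,0],[-0.022,0.002,0],[-0.022,0.004,0],[-0.021,0.007,0],[-0.02,0.009,0],[-0.018,0.011,0.003]]' --twist '[[-0.074,-0.174,0.65],[-0.074,-0.174,0.65],[-0.074,-0.174,0.65],[-0.074,-0.174,0.65],[-0.074,-0.174,0.65],[-0.074,-0.174,0.65],[-0.074,-0.174,0.65],[-0.074,-0.174,0.65]]' --gripper '[65,65,65,65,65,65,65,65]'

```text
time: 1.1
ee_pos: [0.279, 0.4534, 0.2489]
tcp_rot: [168.8, 9.5, 113.6]
wrist_force: [-0.4, 0.2, -0.6]
opening: 0.0555
grasp_force: 0.0
```

Emit:
send_rows --linear '[[-0.017,0.013,0.008],[-0.015,0.0145,0.0085],[-0.013,0.016,0.009],[-0.011,0.017,0.01],[-0.0085,0.018,0.01],[-0.006,0.019,0.011],[-0.0035,0.019,0.011],[-0.001,0.019,0.011]]' --twist '[[-0.074,-0.174,0.65],[-0.074,-0.174,0.65],[-0.074,-0.174,0.65],[-0.074,-0.174,0.65],[-0.074,-0.174,0.65],[-0.074,-0.174,0.65],[-0.074,-0.174,0.65],[-0.074,-0.174,0.65]]' --gripper '[65,65,65,65,65,65,65,65]'

```text
time: 2.1
ee_pos: [0.4377, 0.3716, 0.2291]
tcp_rot: [154.5, 6.1, 59.4]
wrist_force: [-0.3, 0.0, 0.5]
opening: 0.0554
grasp_force: 0.0
```

Run:
```python
from h import *
x,y,z,xc,zc=combR(np.radians(-56.8));o=bot.get_obs();print(o['time'],o['ee_pos'],o['tcp_rot'],o['q'])
plan(np.array([.5592,.2727,.055])+.137*zc,toolR(xc,y,zc),6)
```

```text
2.1 [0.4377292  0.37158602 0.22910232] [154.45812399   6.09185033  59.38412057] [ 53.34924724   9.02263362  11.97409982  96.13428868 -26.0303922
 173.31898689]
rot deg 27.003140065217885 dist 0.10887180408568582
[0.0021, 0.0101, 0.0149] [-0.05, -0.115, 0.432]
[0.0032, 0.0098, 0.0149] [-0.05, -0.115, 0.432]
[0.0042, 0.0094, 0.0149] [-0.05, -0.115, 0.432]
[0.0052, 0.0089, 0.0149] [-0.05, -0.115, 0.432]
[0.0062, 0.0084, 0.0149] [-0.05, -0.115, 0.432]
[0.0071, 0.0077, 0.0148] [-0.05, -0.115, 0.432]
```

Yaw runs opposite to q6, so this yaw would put q6 close to its 180° limit. I'll take the half-turn-equivalent grasp instead (q6≈0).

```bash
sed -i 's/np.c_\[yc,xc,-zc\]/np.c_[-yc,-xc,-zc]/' h.py
python3 - <<'E'
from h import *
x,y,z,xc,zc=combR(np.radians(-56.8))
plan(np.array([.5592,.2727,.055])+.137*zc,toolR(xc,y,zc),16)
E
```

```text
rot deg 154.08159720071566 dist 0.10887180408568582
[0.0008, 0.0038, 0.0056] [0.059, -0.025, -0.961]
[0.0002, 0.0039, 0.0055] [0.059, -0.025, -0.961]
[-0.0005, 0.004, 0.0055] [0.059, -0.025, -0.961]
[-0.0011, 0.0039, 0.0055] [0.059, -0.025, -0.961]
[-0.0017, 0.0037, 0.0054] [0.059, -0.025, -0.961]
[-0.0023, 0.0034, 0.0054] [0.059, -0.025, -0.961]
[-0.0028, 0.0031, 0.0054] [0.059, -0.025, -0.961]
[-0.0033, 0.0026, 0.0054] [0.059, -0.025, -0.961]
[-0.0036, 0.0021, 0.0054] [0.059, -0.025, -0.961]
[-0.0039, 0.0015, 0.0054] [0.059, -0.025, -0.961]
[-0.0041, 0.0009, 0.0054] [0.059, -0.025, -0.961]
[-0.0042, 0.0002, 0.0054] [0.059, -0.025, -0.961]
[-0.0041, -0.0004, 0.0054] [0.059, -0.025, -0.961]
[-0.004, -0.001, 0.0054] [0.059, -0.025, -0.961]
[-0.0037, -0.0016, 0.0055] [0.059, -0.025, -0.961]
[-0.0034, -0.0022, 0.0055] [0.059, -0.025, -0.961]
```

Emit:
send_rows --linear '[[0.001,0.004,0.0055],[0,0.004,0.0055],[-0.0005,0.004,0.0055],[-0.001,0.004,0.0055],[-0.0015,0.0035,0.0055],[-0.0025,0.0035,0.0055],[-0.003,0.003,0.0055],[-0.0035,0.0025,0.0055]]' --twist '[[0.06,-0.025,-0.96],[0.06,-0.025,-0.96],[0.06,-0.025,-0.96],[0.06,-0.025,-0.96],[0.06,-0.025,-0.96],[0.06,-0.025,-0.96],[0.06,-0.025,-0.96],[0.06,-0.025,-0.96]]' --gripper '[65,65,65,65,65,65,65,65]'

```text
time: 3.1
ee_pos: [0.4797, 0.3507, 0.2012]
tcp_rot: [-174.8, 24.8, 138.2]
wrist_force: [-0.6, -0.2, 0.2]
opening: 0.0552
grasp_force: 0.0
```

Emit:
send_rows --linear '[[-0.0035,0.002,0.0055],[-0.004,0.0015,0.0055],[-0.004,0.001,0.0055],[-0.004,0,0.0055],[-0.004,-0.0005,0.0055],[-0.004,-0.001,0.0055],[-0.0035,-0.0015,0.0055],[-0.0035,-0.002,0.0055]]' --twist '[[0.06,-0.025,-0.96],[0.06,-0.025,-0.96],[0.06,-0.025,-0.96],[0.06,-0.025,-0.96],[0.06,-0.025,-0.96],[0.06,-0.025,-0.96],[0.06,-0.025,-0.96],[0.06,-0.025,-0.96]]' --gripper '[65,65,65,65,65,65,65,65]'

```text
time: 4.1
ee_pos: [0.5212, 0.3298, 0.1724]
tcp_rot: [-150.0, -0.3, -146.5]
wrist_force: [-0.8, -0.3, -0.3]
opening: 0.0557
grasp_force: 0.0
```

Run:
```python
from h import *
import pickle
o=bot.get_obs();im=camera("wrist")[:,:,::-1].copy();cv2.imwrite("pics/w1.png",im);pickle.dump(o,open("w1.pkl","wb"))
print(o['time'],o['ee_pos'],o['tcp_rot'],o['q'])
x,y,z,xc,zc=combR(np.radians(-56.8));O=np.array([.5592,.2727,.055])
C=cam("wrist",o)
for s in(1,-1):
  for e in (.005,-.005): print(s,e,proj(C,O+.054*zc+e*xc+s*.061*y))
plan(O+.137*zc,toolR(xc,y,zc),1)
```

```text
4.1 [0.5212134  0.32976476 0.17239533] [-150.04127136   -0.28740055 -146.49918434] [ 45.78200763  18.12989249  15.43859896  94.57508948 -29.14514208
  14.09569507]
1 0.005 [[310.24407513 349.76069145]]
1 -0.005 [[326.37285638 349.84864477]]
-1 0.005 [[310.14478993 148.29279584]]
-1 -0.005 [[328.87764124 148.43364371]]
rot deg 0.8848702657395289 dist 0.0019968316783023207
[-0.0005, -0.0007, -0.0018] [0.0, -0.013, 0.088]
```

View pics/w1.png

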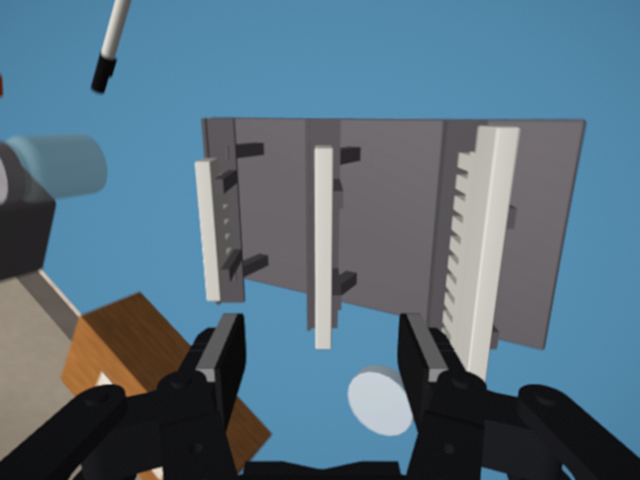

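The wrist view shows comb_b's spine-top strip at x≈315–332, y≈147–348, a few pixels right of my prediction. I'll measure it and refine the pose.

Run:
```python
from h import *
import pickle
o=pickle.load(open("w1.pkl","rb"));im=cv2.imread("pics/w1.png");C=cam("wrist",o)
m=cv2.inRange(cv2.cvtColor(im,cv2.COLOR_BGR2HSV),(0,0,150),(180,70,255));m[:,:290]=0;m[:,350:]=0;m[:130]=0;m[358:]=0
c=max(cv2.findContours(m,0,1)[0],key=cv2.contourArea);r=cv2.minAreaRect(c);b=cv2.boxPoints(r);print(r,b)
# cast onto plane of spine top
x,y,z,xc,zc=combR(np.radians(-56.8));O=np.array([.5592,.2727,.055]);q=O+.054*zc
og,d=ray(C,b);P=og+d*(((q-og)@zc)/(d@zc))[:,None]
for p in P: print((p-q)@np.c_[xc,y,zc])
```

```text
((323.0, 248.0), (202.0, 18.0), 90.0) [[314. 147.]
 [332. 147.]
 [332. 349.]
 [314. 349.]]
[ 2.94369152e-03 -6.16864849e-02 -1.29554667e-17]
[-6.65548682e-03 -6.17555639e-02 -8.46928176e-18]
[-8.48050252e-03  6.03825356e-02 -2.52320804e-17]
[2.67296844e-03 6.04535578e-02 3.90829387e-17]
```

Run:
```python
from h import *
x,y,z,xc,zc=combR(np.radians(-56.4));O=np.array([.5592,.2727,.055])
p=O-.0023*xc-.0005*y+.037*zc; plan(p,toolR(xc,y,zc),1)
```

```text
rot deg 0.6231622228046891 dist 0.09819353772357162
[-0.0001, 0.0016, 0.0982] [0.0, -0.033, 0.053]
```

Emit:
send_rows --linear '[[0,0.0016,0.018],[0,0,0.02],[0,0,0.02],[0,0,0.02],[0,0,0.014],[0,0,0.006],[0,0,0]]' --twist '[[0,-0.033,0.053],[0,0,0],[0,0,0],[0,0,0],[0,0,0],[0,0,0],[0,0,0]]' --gripper '[65,65,65,65,65,65,65]'

```text
time: 5.03
ee_pos: [0.5474, 0.2903, 0.0873]
tcp_rot: [-150.1, 0.5, -147.1]
wrist_force: [0.2, 0.5, 0.9]
opening: 0.0557
grasp_force: 0.0
```

Run:
```python
from h import *
x,y,z,xc,zc=combR(np.radians(-56.4));O=np.array([.5592,.2727,.055])
p=O-.0023*xc-.0005*y+.037*zc; plan(p,toolR(xc,y,zc),1)
o=bot.get_obs();print(o['time'],o['wrist_force'],o['q'])
cv2.imwrite("pics/w2.png",camera("wrist")[:,:,::-1])
```

```text
rot deg 0.8517264714722246 dist 0.0016383452392798657
[0.0004, 0.0001, 0.0016] [0.007, 0.006, -0.085]
5.025 [0.18652433 0.46933888 0.89522396] [ 41.53974768  16.47247517   4.06632184  82.07802431 -29.62669217
   9.95854615]
```

View pics/w2.png

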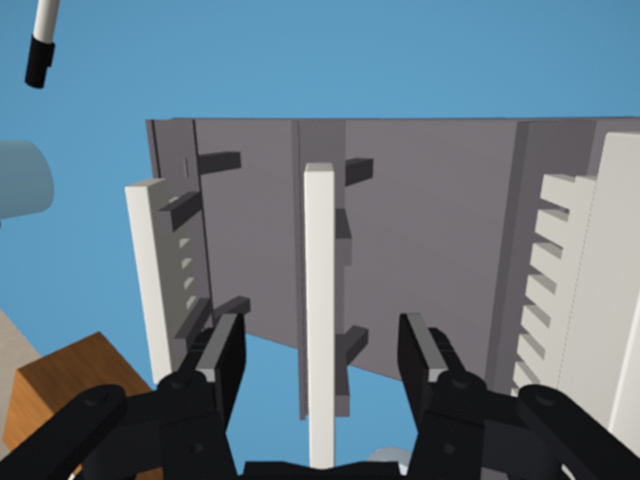

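The fingers straddle comb_b's spine (x≈305–335) centrally, with pads at x≈245 and 400. Closing now.

Emit:
send_rows --linear '[[0,0,0.0015],[0,0,0],[0,0,0],[0,0,0],[0,0,0],[0,0,0]]' --twist '[[0,0,-0.08],[0,0,0],[0,0,0],[0,0,0],[0,0,0],[0,0,0]]' --gripper '[50,20,0,0,0,0]' --grip_force 45

```text
time: 5.82
ee_pos: [0.5481, 0.2898, 0.0865]
tcp_rot: [-150.0, 0.1, -146.4]
wrist_force: [-0.9, 0.3, 4.2]
opening: 0.0082
grasp_force: 45.5
```

Emit:
send_rows --linear '[[0,0,-0.005],[0,0,-0.01],[0,0,-0.02],[0,0,-0.02],[0,0,-0.025],[0,0,-0.025],[0,0,-0.015],[0,0,0]]' --twist '[[0,0,0],[0,0,0],[0,0,0],[0,0,0],[0,0,0],[0,0,0],[0,0,0],[0,0,0]]' --gripper '[0,0,0,0,0,0,0,0]'

```text
time: 6.82
ee_pos: [0.5145, 0.3405, 0.1907]
tcp_rot: [-150.1, 0.1, -146.3]
wrist_force: [1.0, 0.8, -0.9]
opening: 0.0083
grasp_force: 44.8
```

Run:
```python
from h import *
import pickle
o=bot.get_obs();im=camera("wrist")[:,:,::-1].copy();cv2.imwrite("pics/w3.png",im);pickle.dump(o,open("w3.pkl","wb"))
print(o['time'],o['ee_pos'],o['tcp_rot'],o['q'],o['grasp_force'],o['opening'])
```

```text
6.825 [0.51451118 0.34046989 0.19071102] [-1.50105091e+02  1.40121006e-01 -1.46320501e+02] [ 46.91247051  18.38394826  17.79160359  96.7707502  -29.05584772
  15.18088671] 44.84547257423401 0.008347166530204104
```

View pics/w3.png

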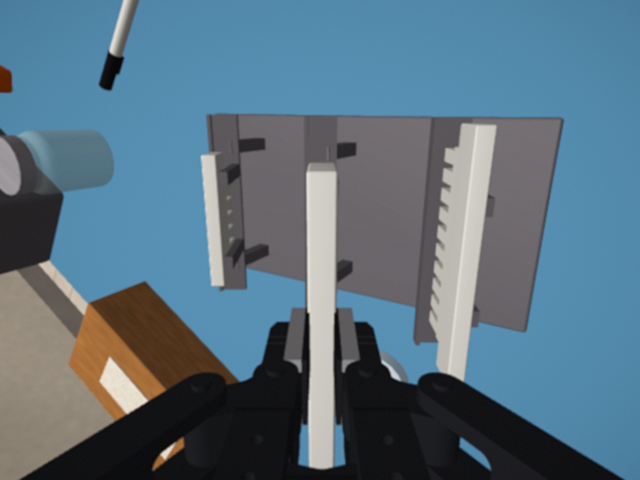

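comb_b is held squarely: its spine runs along the tool at x≈308–335, and combs a and c are undisturbed. Next is the tray.

Run:
```python
from h import *
import pickle
o=pickle.load(open("w3.pkl","rb"));C=cam("wrist",o)
M=R.from_euler('xyz',o['tcp_rot'],degrees=True).as_matrix();T=o['ee_pos']
og,d=ray(C,[(308,163),(335,163),(309,467),(333,467)]);q=T-.017*M[:,2]
P=og+d*(((q-og)@M[:,2])/(d@M[:,2]))[:,None];print(((P-T)@M).round(4))
plan(np.array([.483,-.248,.25]),R.from_euler('xyz',[180,0,111],degrees=True),20)
```

```text
[[ 0.0637 -0.0036 -0.017 ]
 [ 0.0638  0.0048 -0.017 ]
 [-0.0538 -0.0042 -0.017 ]
 [-0.0538  0.0051 -0.017 ]]
rot deg 105.71170633395722 dist 0.5918241013913208
[0.0176, -0.022, 0.0091] [-0.107, 0.134, 0.5]
[0.0154, -0.0236, 0.0091] [-0.107, 0.134, 0.5]
[0.0131, -0.025, 0.009] [-0.107, 0.134, 0.5]
[0.0106, -0.0262, 0.0088] [-0.107, 0.134, 0.5]
[0.0081, -0.0272, 0.0085] [-0.107, 0.134, 0.5]
[0.0055, -0.0279, 0.0081] [-0.107, 0.134, 0.5]
[0.0028, -0.0284, 0.0077] [-0.107, 0.134, 0.5]
[0.0002, -0.0287, 0.0072] [-0.107, 0.134, 0.5]
[-0.0025, -0.0287, 0.0067] [-0.107, 0.134, 0.5]
[-0.0051, -0.0285, 0.006] [-0.107, 0.134, 0.5]
[-0.0077, -0.0281, 0.0054] [-0.107, 0.134, 0.5]
[-0.0103, -0.0274, 0.0046] [-0.107, 0.134, 0.5]
[-0.0127, -0.0264, 0.0039] [-0.107, 0.134, 0.5]
[-0.0151, -0.0253, 0.0031] [-0.107, 0.134, 0.5]
[-0.0173, -0.0239, 0.0022] [-0.107, 0.134, 0.5]
[-0.0193, -0.0224, 0.0014] [-0.107, 0.134, 0.5]
[-0.0212, -0.0206, 0.0005] [-0.107, 0.134, 0.5]
[-0.023, -0.0187, -0.0004] [-0.107, 0.134, 0.5]
[-0.0245, -0.0166, -0.0013] [-0.107, 0.134, 0.5]
[-0.0258, -0.0144, -0.0022] [-0.107, 0.134, 0.5]
```

Emit:
send_rows --linear '[[0.0175,-0.022,0.009],[0.0155,-0.0235,0.009],[0.013,-0.025,0.009],[0.0105,-0.026,0.009],[0.008,-0.027,0.0085],[0.0055,-0.028,0.008],[0.003,-0.0285,0.0075],[0,-0.0285,0.007]]' --twist '[[-0.107,0.134,0.5],[-0.107,0.134,0.5],[-0.107,0.134,0.5],[-0.107,0.134,0.5],[-0.107,0.134,0.5],[-0.107,0.134,0.5],[-0.107,0.134,0.5],[-0.107,0.134,0.5]]' --gripper '[0,0,0,0,0,0,0,0]'

```text
time: 7.88
ee_pos: [0.5016, 0.1036, 0.2135]
tcp_rot: [-161.7, 6.9, 172.5]
wrist_force: [-0.4, -0.2, -0.4]
opening: 0.0085
grasp_force: 44.8
```

Emit:
send_rows --linear '[[-0.0025,-0.0285,0.0065],[-0.005,-0.0285,0.006],[-0.0075,-0.028,0.0055],[-0.0105,-0.0275,0.0045],[-0.0125,-0.0265,0.004],[-0.015,-0.0255,0.003],[-0.0175,-0.024,0.002],[-0.0195,-0.0225,0.0015]]' --twist '[[-0.107,0.134,0.5],[-0.107,0.134,0.5],[-0.107,0.134,0.5],[-0.107,0.134,0.5],[-0.107,0.134,0.5],[-0.107,0.134,0.5],[-0.107,0.134,0.5],[-0.107,0.134,0.5]]' --gripper '[0,0,0,0,0,0,0,0]'

```text
time: 8.88
ee_pos: [0.4883, -0.1317, 0.2378]
tcp_rot: [-174.9, 4.4, 131.0]
wrist_force: [0.7, 1.0, -0.7]
opening: 0.0084
grasp_force: 44.8
```

Emit:
send_rows --linear '[[-0.021,-0.0205,0.0005],[-0.023,-0.0185,-0.0005],[-0.0245,-0.0165,-0.001],[-0.0255,-0.0145,-0.002],[0,0,0]]' --twist '[[-0.107,0.134,0.5],[-0.107,0.134,0.5],[-0.107,0.134,0.5],[-0.107,0.134,0.5],[0,0,0]]' --gripper '[0,0,0,0,0]'

```text
time: 9.5
ee_pos: [0.4816, -0.2496, 0.249]
tcp_rot: [-180.0, -0.1, 110.8]
wrist_force: [-0.3, 0.6, -1.3]
opening: 0.008
grasp_force: 44.8
```

Run:
```python
from h import *
import pickle
o=bot.get_obs();im=camera("wrist")[:,:,::-1].copy();cv2.imwrite("pics/w4.png",im);pickle.dump(o,open("w4.pkl","wb"))
print(o['time'],o['ee_pos'],o['tcp_rot'],o['q'],o['grasp_force'],o['opening'],o['wrist_force'])
```

```text
9.5 [ 0.48157989 -0.24957447  0.24900675] [-1.79952767e+02 -1.20736147e-01  1.10756712e+02] [-2.74196725e+01  4.77010777e+00  1.29401204e+01  9.82914826e+01
  4.53131509e-02  4.18235177e+01] 44.825191497802734 0.007951298389310907 [-0.29753294  0.59817115 -1.31325027]
```

View pics/w4.png

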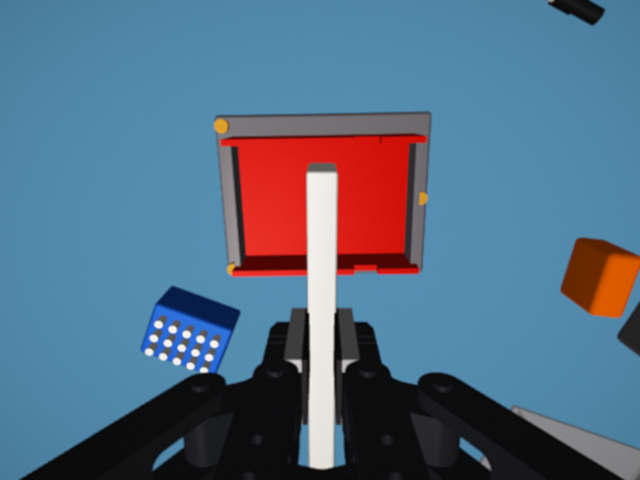

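The notches are on the right side of the image, at x≈354–382 in both walls (y≈138 and 270). That means tray +x is along tool +y, at a heading of about 21°. I'll crop in to measure them.

Run:
```python
from h import *
import pickle
o=pickle.load(open("w4.pkl","rb"));C=cam("wrist",o);im=cv2.imread("pics/w4.png")
a=np.vstack([cv2.resize(im[125:155,340:440],None,fx=8,fy=8,interpolation=cv2.INTER_CUBIC),cv2.resize(im[250:285,340:440],None,fx=8,fy=8,interpolation=cv2.INTER_CUBIC)])
cv2.imwrite("pics/crop2.png",a)
t=np.radians(21.1);c=np.array([.483,-.248,0]);X=np.array([np.cos(t),np.sin(t),0]);Y=np.array([-np.sin(t),np.cos(t),0])
for yy in(57,52,-52,-57):
  for xx in(-80,25,45,80): print(xx,yy,proj(C,c+xx/1e3*X+yy/1e3*Y+[0,0,.06])[0].round(1))
```

```text
-80 57 [221.5 139.5]
25 57 [357.4 138.9]
45 57 [383.3 138.7]
80 57 [428.7 138.3]
-80 52 [222.  146.2]
25 52 [357.2 145.6]
45 52 [383.  145.4]
80 52 [428.3 145. ]
-80 -52 [231.4 271.7]
25 -52 [354.7 271. ]
45 -52 [378.3 270.9]
80 -52 [419.5 270.8]
-80 -57 [231.8 277.2]
25 -57 [354.6 276.5]
45 -57 [378.1 276.4]
80 -57 [419.2 276.3]
```

View pics/crop2.png

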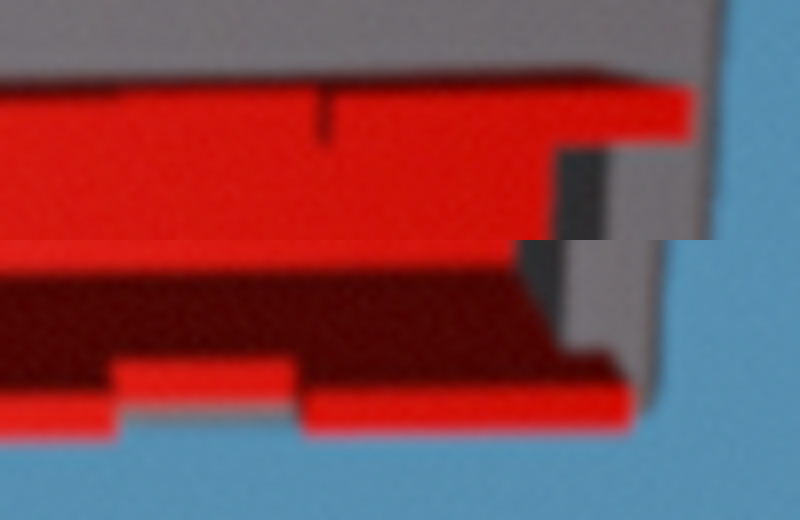

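Run:
```python
from h import *
import pickle
o=pickle.load(open("w4.pkl","rb"));C=cam("wrist",o)
cr=np.array([(634,385,0),(634,432,0),(302,385,0),(302,433,0),(115,390,0),(115,438,0),(693,88,1),(693,142,1),(331,92,1)],float)
uv=np.array([(u/8+340-.44,(v-240)/8+250-.44) if not k else (u/8+340-.44,v/8+125-.44) for u,v,k in cr])
L=np.array([(80,-52),(80,-57),(45,-52),(45,-57),(25,-52),(25,-57),(80,57),(80,52),(45,57)])/1e3
P=onz(C,uv,.06)[:,:2]
a=L.mean(0);b=P.mean(0);H=(L-a).T@(P-b);th=np.arctan2(H[0,1]-H[1,0],H[0,0]+H[1,1])
Rm=np.array([[np.cos(th),-np.sin(th)],[np.sin(th),np.cos(th)]]);t=b-Rm@a
print("tray",t,np.degrees(th));print(((P-t)@Rm-L)*1e3)
s=t+Rm@[.035,0];print("seat",s)
# comb offset in hand: end of spine
for z in(.09,.012): 
  p=np.r_[s,.05-.030+.037+z];plan(p,R.from_euler('xyz',[180,0,90+np.degrees(th)],degrees=True),1)
```

```text
tray [ 0.48114804 -0.24673879] 21.634601294933024
[[ 0.01454581  0.20053668]
 [ 0.29605855 -0.1255346 ]
 [-0.11348948  0.68834608]
 [ 0.01784609  0.2436083 ]
 [ 0.05741163  0.40373778]
 [ 0.10038501 -0.04717287]
 [-0.30819896 -0.52641189]
 [ 0.00896732 -0.56617779]
 [-0.07352597 -0.27093169]]
seat [ 0.51368243 -0.23383478]
rot deg 0.7561266546287568 dist 0.10803889691543334
[0.0021, 0.0351, 0.1022] [-0.004, -0.012, -0.075]
rot deg 0.7561266546287568 dist 0.18356800872943183
[0.0019, 0.0351, 0.1802] [-0.004, -0.012, -0.075]
```

Emit:
send_rows --linear '[[0,0.012,0.01],[0.001,0.0125,0.02],[0,0.01,0.03],[0,0,0.035],[0,0,0.035],[0,0,0.025],[0,0,0.015],[0,0,0.006]]' --twist '[[0,-0.012,-0.075],[0,0,0],[0,0,0],[0,0,0],[0,0,0],[0,0,0],[0,0,0],[0,0,0]]' --gripper '[0,0,0,0,0,0,0,0]'

```text
time: 10.55
ee_pos: [0.5143, -0.2332, 0.0734]
tcp_rot: [-180.0, 0.0, 111.8]
wrist_force: [-0.1, 0.4, 0.8]
opening: 0.008
grasp_force: 44.8
```

Run:
```python
from h import *
o=bot.get_obs();print(o['time'],o['wrist_force'])
plan(np.array([.51368,-.23383,.057]),R.from_euler('xyz',[180,0,111.63],degrees=True),1)
cv2.imwrite("pics/w5.png",camera("wrist")[:,:,::-1])
```

```text
10.55 [-0.13568755  0.4009894   0.76852954]
rot deg 0.19639150684418358 dist 0.016473354510172053
[-0.0004, -0.0008, 0.0164] [-0.001, 0.004, 0.019]
```

View pics/w5.png

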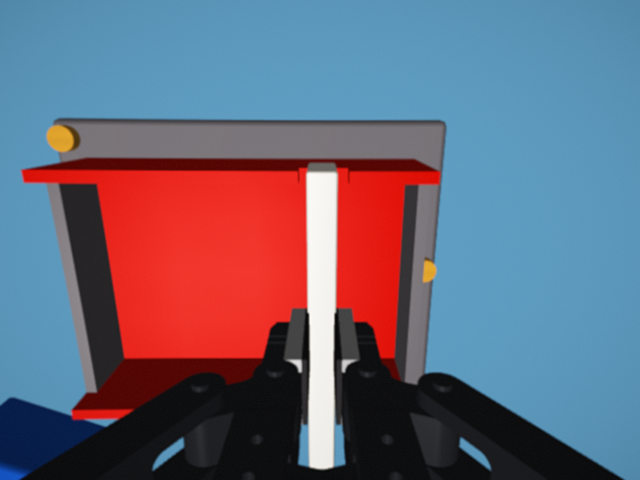

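The spine (x≈308–337) is centred over the notch (x≈299–348). Seating it.

Emit:
send_rows --linear '[[-0.0005,-0.0005,0.005],[0,0,0.005],[0,0,0.003],[0,0,0.002],[0,0,0.001],[0,0,0]]' --twist '[[0,0,0.02],[0,0,0],[0,0,0],[0,0,0],[0,0,0],[0,0,0]]' --gripper '[0,0,0,0,0,0]'

```text
time: 11.35
ee_pos: [0.514, -0.2348, 0.0584]
tcp_rot: [180.0, 0.1, 111.5]
wrist_force: [-0.9, -0.7, -0.0]
opening: 0.0084
grasp_force: 44.8
```

Emit:
send_rows --linear '[[0,0,0.001],[0,0,0.0007],[0,0,0]]' --twist '[[0,0,0],[0,0,0],[0,0,0]]' --gripper '[0,0,0]'

```text
time: 11.72
ee_pos: [0.514, -0.2348, 0.0566]
tcp_rot: [180.0, 0.1, 111.5]
wrist_force: [-0.1, 0.6, -0.1]
opening: 0.0084
grasp_force: 44.8
```

Emit:
send_rows --linear '[[0,0,0.0007],[0,0,0.0007],[0,0,0]]' --twist '[[0,0,0],[0,0,0],[0,0,0]]' --gripper '[0,0,0]'

```text
time: 12.1
ee_pos: [0.5142, -0.2348, 0.0563]
tcp_rot: [179.9, 0.1, 111.5]
wrist_force: [-2.1, 2.0, 7.4]
opening: 0.0085
grasp_force: 45.8
```

Contact at about 7 N, right at the expected seated height. Releasing and backing off.

Emit:
send_rows --linear '[[0,0,-0.0005],[0,0,0],[0,0,0],[0,0,0],[0,0,0]]' --twist '[[0,0,0],[0,0,0],[0,0,0],[0,0,0],[0,0,0]]' --gripper '[8,20,40,40,40]'

```text
time: 12.72
ee_pos: [0.514, -0.2348, 0.0557]
tcp_rot: [180.0, 0.1, 111.5]
wrist_force: [-0.9, 0.1, 0.3]
opening: 0.0342
grasp_force: 0.0
```

Emit:
send_rows --linear '[[0,0,-0.01],[0,0,-0.02],[0,0,-0.03],[0,0,-0.03],[0,0,-0.03],[0,0,-0.02],[0,0,0],[0,0,0]]' --twist '[[0,0,0],[0,0,0],[0,0,0],[0,0,0],[0,0,0],[0,0,0],[0,0,0],[0,0,0]]' --gripper '[40,40,40,40,40,40,40,40]'

```text
time: 13.72
ee_pos: [0.5137, -0.2345, 0.1951]
tcp_rot: [-180.0, 0.0, 111.5]
wrist_force: [0.3, 1.1, 0.6]
opening: 0.0342
grasp_force: 0.0
```

Run:
```python
from h import *
o=bot.get_obs();print(o['time'],o['ee_pos'],o['wrist_force']);C=cam("wrist",o)
im=camera("wrist")[:,:,::-1].copy()
t=np.radians(21.63);c=np.array([.48115,-.24674,0]);X=np.array([np.cos(t),np.sin(t),0]);Y=np.array([-np.sin(t),np.cos(t),0])
for yy in(61,-61):
  for xx in(30,40): 
    p=proj(C,c+xx/1e3*X+yy/1e3*Y+[0,0,.074])[0]+100;print(p.round(1)-100)
cv2.imwrite("pics/w6.png",cv2.resize(im[80:400,150:576],(800,600),interpolation=cv2.INTER_CUBIC))
```

```text
13.725 [ 0.51373631 -0.23452796  0.1950593 ] [0.28433661 1.14265073 0.60894156]
[315.3 138.6]
[331.5 138.6]
[316.3 316.9]
[330.4 316.9]
```

View pics/w6.png

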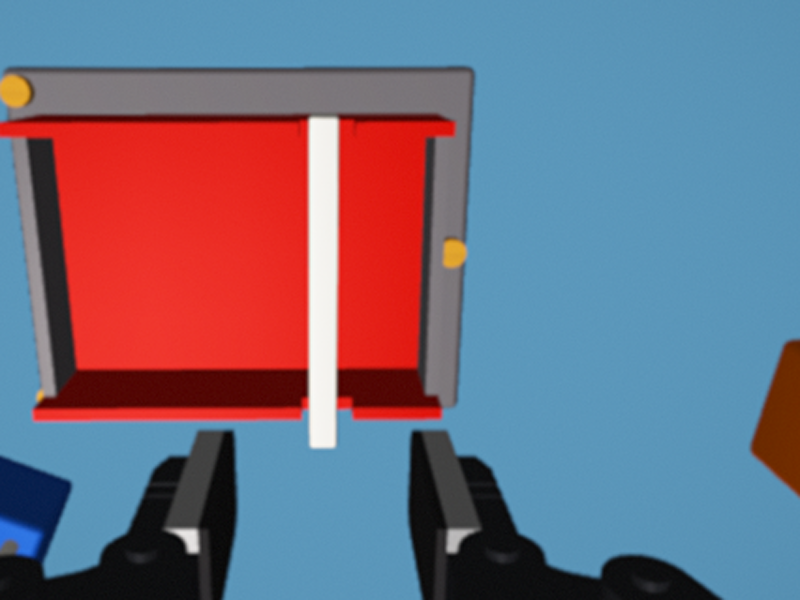

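The final view shows the comb upright in both notches. Its spine spans both walls, and its apparent length and width match the seated height. The gripper is clear.

```bash
python3 -c "
from workcell import ticket
print(ticket.job_done())"
```

```text
the job is handed in; nothing more can be done
None
```

I took comb_b (122 mm spine, 96 mm blade) from the middle bay, set it upright across the red tray with its spine down in both notches, let go, and handed the job in at about 14 s; the other combs stayed in the stand.

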